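Pin the cutting arm into the bench shear

ROBOT

A 6-joint arm with a two-finger parallel gripper is mounted at the origin on the work surface. World frame = base frame: x ahead of the robot, y to its left, z up, the work surface at z = 0. Lengths are in m, angles in rad, forces in N, time in s.
With the tool pointing down it reaches from about 0.4 to 0.825 m from the base axis. Payload 7 kg.
Tool frame: the origin (TCP) lies on the centre line of the jaws, within the pads' length; the fingertips stand 22 mm ahead of it and the grasp point (between the pads) lies 3 mm ahead of it; z points along the fingers, y is the line along which they close (so a half turn about z gives the same grasp; the last joint's range is limited). The gripper opens to 88 mm and grips with 3 to 60 N. Pads are 19 mm wide; open, the fingers measure 130 mm over their backs; the gripper's body (78 mm by 193 mm) begins 47 mm behind the grasp point.
Start: joints at [-0.968, 0.359, 0.012, 0, -1.224, -0.288], TCP at [0.209, -0.642, 0.249] pointing down, gripper open.
Joint ranges: [-3.07, 3.07], [-1.43, 2.12], [-1.02, 1.25], [-3.03, 1.67], [-3.05, -0], [-3.03, 3.03]. Speed limits (rad/s): [2.39, 2.39, 3.01, 3.14, 3.14, 3.14].

INTERFACE

Orientations are given as [roll, pitch, yaw] about the fixed x, y, z axes, in that order (R = Rz(yaw) Ry(pitch) Rx(roll)).
In Python, from station import monitor, viewer, order gives the robot as it stands. The module is installed in compiled form; this text tells all that it offers.
- The arm moves only by the tool servo_tool, never from a script. Its argument "targets" is a list of rows, each an object with "angular": the turn, a rotation vector about the tool's x, y, z in degrees, a list of three; "xyz": the shift along the tool's x, y, z in cm, a list of three; "claw": the finger opening in cm, from 0 to 8.76. A call has 1 to 20 rows; each row shifts and turns the commanded pose from where the row before left it, along the tool's axes as they then stand; what a row does not reach is not made up. A row lasts 1/10 s, in which the tool goes at most 50 mm and 8.59 degrees, less where a joint would pass 70% of its speed; a pose out of reach is approached as far as the arm can. A call is refused whole if a number of a shift passes 5 or a number of a turn 8.59, either way. A call with a gripper value outside its range is refused whole. The fingers move at their own pace and stop on an object; "force" is the grip in N (left out, the last holds). Time passes only in rows, so rows that do not move let the fingers close. It gives the time, the measured TCP pose, the force, the opening and the grip force at its end, in the units of the state.
- monitor.get_state(): the state, without advancing time (a new reading comes with each control period).
- viewer.grab_frame(name): name is "side" or "top" or "wrist"; returns a dict with "color" (384x512x3 uint8, blue, green, red), "fovy" (degrees; the focal length in pixels is half the picture's height over the tangent of half this angle, whatever the lens; pixels are square), "cx", "cy" (the principal point, pixels), "R" (3x3) and "t" (3): a world point X has camera coordinates R X + t. Camera axes: x right, y down, z forward; pixel columns grow to the right and rows downward; lengths in m; the calibration is good to about 2 mm. The wrist camera is an equidistant fisheye: a pixel r from the principal point sees the ray r / f radians off the axis. A picture is of the moment at which its call begins. There is no depth.
- order.job_done(): hands the job in; it is judged then, once.
The state is a dict: "t": time; "q": joint angles; "qd": joint speeds; "joint_efforts": joint torques, N m; "eef_pos": TCP position; "ee_rot": TCP orientation; "force": force on the tool from outside, world axes, zero at the start; "moment": the same for the moment, N m; "width": finger opening in m; "gripper_force": force on a finger pad.
Only numpy, scipy, OpenCV 4.12 (cv2) and the standard library are available. Lean on these libraries where they do the work, as an engineer would, in place of code of your own. Each camera call takes 0.05 s, during which the arm holds its last target. There are 200 camera calls.

TASK

Put the bench shear back together: set the cutting arm from the wooden cradle into the shear's fork so that its eye lines up with the fork's bores and its bar lies on the rest, then push the long pivot pin through fork and eye from the thick-cheek side until its head is home against the cheek. Leave the short pin in its rack.

Things in the scene. Friction and masses are not known exactly. Their poses are not given: they have to be found in the camera images.
- shear: Grey bench-shear frame, fixed. Origin on the bench under the pivot axis, mid-slot; x along the lower blade to the bar rest; y along the bores to the thick cheek; z up. Base plate 235x90x12 mm (x -35 to 200, y -43 to 47). Fixed lower blade x 33-143, y -17 to -11, 50 mm high. The side y > 47 mm is free for the pin.
- shear_pivot (a point): Centre of the fork's slot on the pivot axis, 70 mm above the bench: the arm's eye centre belongs here. Slot 18 mm wide (y), open above and at both x ends; a V saddle in it carries and centres the eye. Cheeks 44 mm wide (x), round tops 92 mm high; thick one y 9 to 45, thin one y -23 to -9 mm; bores 10 mm diameter along y.
- shear_mouth (a point): Centre of the bore's mouth on the thick cheek's outer face, 45 mm along the shear's y from the pivot, 70 mm high. The pin enters here towards the shear's -y; with the pin home its shoulder centre is here.
- shear_rest (a point): Middle of the floor of the bar rest, 165 mm along the shear's x from the pivot, 66 mm above the bench; 20 mm long (x), between two lips 19 mm apart (y) and 14 mm high. The bar's underside lies on it.
- blade_arm: Dark steel cutting arm, loose, 0.6 kg, on edge in the cradle. Origin at the centre of its round eye (38 mm outside, hole 11, 14 thick); x along the bar, y the hole axis, z up. Bar x 14-185, 14 thick (y), z -4 to +20 mm; thin blade below it at x 50-130, y -7 to -2, to z -16. Balances at x = 80. Goes into the shear the same way up, x along the shear's x.
- cradle: Light wooden cradle, fixed. Origin on the bench under its middle; base 150x60x15 mm. Posts at x = -57.5 and +57.5 mm (12 thick, 50 wide in y, 66 high) with notches 19 mm wide, 50 mm floor height, carry the bar's underside. The arm lies along x, eye at x = -92 +-8 mm, eye centre 54 mm above the bench. Free room beside the bar between the posts.
- pin: Long steel pivot pin, loose, 0.1 kg, lying level in the rack. Origin at the centre of the shoulder (head meets shaft); x along the shaft to the tip; may be rolled about x. Shaft 9 mm diameter, 92 long, last 8 mm tapered to 3 mm; head 18 mm diameter, x -32 to 0. Balances at the shoulder.
- pin_tip (a point): End of the long pin's tip, on its axis, 92 mm from the shoulder. Let go with its tip 40 mm inside the thick cheek's bore, the pin stays there by itself, its head drooping by up to 0.06 rad.
- stub: Short pin lying in the other pin rack, to be left there: same head as the long pin, shaft only 50 mm. Origin and axes as for the long pin.
- rack: One of two like wooden pin racks (they may swap places), fixed, 60 (x) x 68 (y -22 to 46) x 56 mm high; this one holds the long pin. Origin on the bench under the pin's shoulder. Pin axis along y 45 mm above the bench, tip to -y. The head lies in a 22 mm slot where it cannot be gripped; the shaft sticks out free beyond y = -22. The pin lifts straight up.
- rack2: The other pin rack, the same, holding the short pin.
- bar_foot (a point): Point on the underside of the arm's bar, 165 mm along the arm's x from the eye centre (4 mm below it in z), mid-thickness; lies on the bar rest when the arm is in.
Things that resemble listed ones, but are neither listed nor needed, are in the scene too. Leave any orange or red look-alike of the pin alone. There is more than one size of the blade_arm; the one meant has the size given above.

How it is judged:
By the outcome, as a careful person would: the job done as asked, in the order asked, and still so for the second after the job is handed in, with the robot touching nothing.
It also fails if it takes over 67 s, if anything falls off the work surface, if the arm or the gripper's body presses on something with over 40 N, if the wrist force passes 120 N, or if a joint passes its speed limit or range.

## Working session

There is one attempt and no reset: what is moved stays moved. The work goes in short steps, Python scripts to look and compute and a tool call to move; the robot and the scene stay as the last step left them, time stands still between calls to the robot, and variables do not carry over. Pictures are saved under pics/ and viewed, at most 10 in all, crops included, and the job is handed in when it is done.

Besides the shell and the picture viewer there is one more tool, called after "Call:" as name(argument=value, ...) on one line, values as JSON. servo_tool: Moves the arm, as the interface text tells. Its arguments: {"type":"object","properties":{"targets":{"type":"array"},"force":{"type":"number"}},"required":["targets"]}

```bash
mkdir -p pics; python3 - <<'E'
from station import monitor, viewer
import cv2,pickle
s=monitor.get_state();print(s)
for n in("side","top"):
    f=viewer.grab_frame(n);cv2.imwrite(f"pics/{n}0.png",f["color"]);pickle.dump(f,open(f"{n}0.pkl","wb"));print(n,f["fovy"],f["cx"],f["cy"],f["R"],f["t"])
a=cv2.imread("pics/top0.png");cv2.imwrite("pics/top0b.png",cv2.resize(a,(800,600),interpolation=cv2.INTER_CUBIC))
a=cv2.imread("pics/side0.png");cv2.imwrite("pics/side0b.png",cv2.resize(a,(800,600),interpolation=cv2.INTER_CUBIC))
E
```

```text
{'t': 0.0, 'q': array([-9.67911276e-01,  3.59411023e-01,  1.10963450e-02, -3.42979036e-04,
       -1.22411396e+00, -2.88106270e-01]), 'qd': array([ 1.44188503e-04, -4.15262021e-05,  1.02557130e-04, -9.66435281e-04,
       -8.44993303e-04,  3.57486110e-04]), 'joint_efforts': array([-5.38078948e-04, -5.82715917e+01,  2.93045139e+01,  6.99713096e+00,
        6.86232830e-03, -1.04515620e-04]), 'eef_pos': array([ 0.20883127, -0.64142236,  0.24762466]), 'ee_rot': array([ 3.13993600e+00, -1.54710051e-04, -2.82693054e+00]), 'force': array([0.21001603, 0.21581614, 0.72258688]), 'moment': array([0.00638948, 0.00462884, 0.00292467]), 'gripper_force': 0.0, 'width': 0.08772162528282297}
side 57.006481639992344 247.20101926053496 185.81073895346432 [[-0.68934402 -0.72397432  0.02580692]
 [-0.37185656  0.32304766 -0.870266  ]
 [ 0.62171337 -0.60950913 -0.49190558]] [0.37491876 0.27149163 0.87282391]
top 48.140281875823845 255.28638183749214 197.94522173338135 [[-0.01959305 -0.99952258 -0.02388986]
 [-0.98480717  0.02341717 -0.17206534]
 [ 0.17254262  0.02015562 -0.98479581]] [0.00943419 0.55268305 1.09027487]
```

View pics/top0b.png

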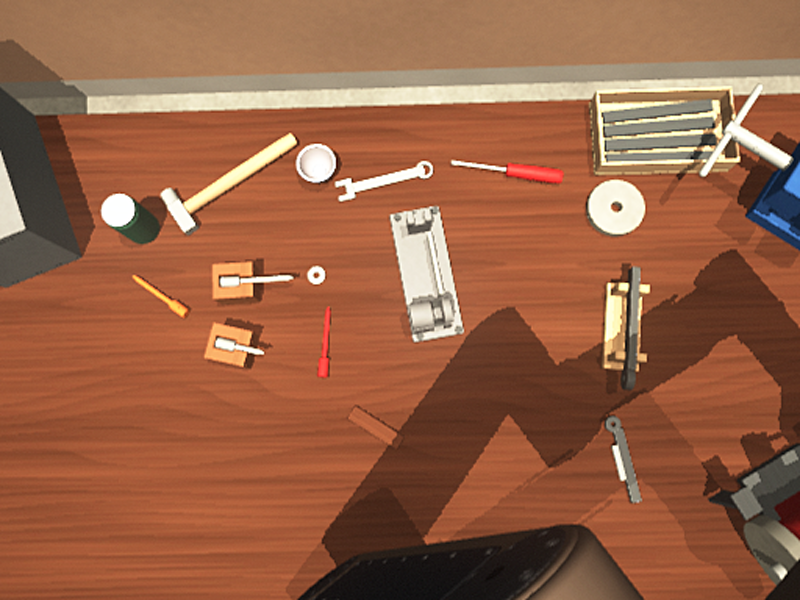

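View pics/side0b.png

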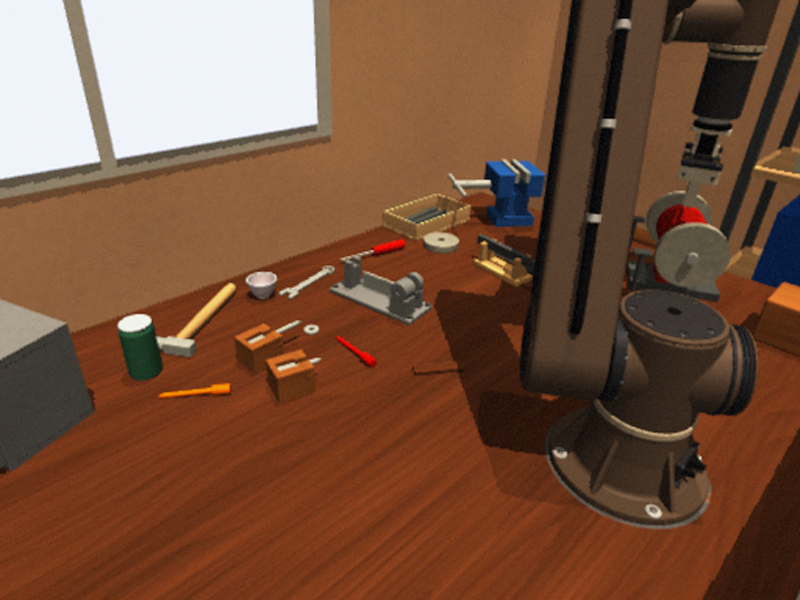

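The top view (800x600 scale) shows:
- The shear is at (430,270), with its fork at (433,313) and its rest at (415,220).
- Candidates for the arm are the dark bar in the cradle at (630,325), with its eye at (628,380), the small grey arm loose at (622,460), and the bars in the box at (660,130). I choose the one in the cradle.
- Candidates for the long pin are the one in the upper rack with its tip at (292,277), the short one at (262,352), the red one at (325,340) and the orange one at (160,295). I choose the upper rack.

```bash
cat > h.py <<'E'
import numpy as np,cv2,pickle
from scipy.spatial.transform import Rotation as Ro
from station import monitor,viewer
def ray(f,u,v):
    F=192/np.tan(np.radians(f["fovy"])/2); x=(u-f["cx"])/F;y=(v-f["cy"])/F
    if f.get("fish"):
        r=np.hypot(x,y); d=np.array([x/r*np.sin(r),y/r*np.sin(r),np.cos(r)]) if r>0 else np.array([0,0,1.])
    else: d=np.array([x,y,1.])
    return -f["R"].T@f["t"], f["R"].T@d
def onz(f,u,v,z):
    c,d=ray(f,u,v); return c+d*(z-c[2])/d[2]
def proj(f,X):
    F=192/np.tan(np.radians(f["fovy"])/2); p=f["R"]@np.array(X)+f["t"]
    if f.get("fish"):
        r=np.hypot(p[0],p[1]);th=np.arctan2(r,p[2]);return np.array([f["cx"]+F*th*p[0]/r,f["cy"]+F*th*p[1]/r])
    return np.array([f["cx"]+F*p[0]/p[2],f["cy"]+F*p[1]/p[2]])
def grab(n,tag):
    f=viewer.grab_frame(n); f["fish"]=n=="wrist"; pickle.dump(f,open(tag+".pkl","wb")); return f
def load(tag): return pickle.load(open(tag+".pkl","rb"))
def crop(f,x,y,w,h,k,name):
    cv2.imwrite(f"pics/{name}.png",cv2.resize(f["color"][y:y+h,x:x+w],None,fx=k,fy=k,interpolation=cv2.INTER_CUBIC))
def delta(pos,R=None):
    "shift (cm, tool axes) and rotvec deg to reach world pos / R"
    s=monitor.get_state(); T=Ro.from_euler("xyz",s["ee_rot"])
    return np.round(T.inv().apply(np.array(pos)-s["eef_pos"])*100,2), None if R is None else np.round((T.inv()*R).as_rotvec(degrees=True),2)
E
python3 - <<'E'
from h import *
f=load("top0");f["fish"]=False
k=.64
for n,u,v,z in[("eye",628,380,.07),("barend",633,268,.07),("fork",433,313,.09),("rest",415,222,.08),("pintip",293,277,.045),("pinhead",220,282,.05),("stubtip",263,352,.045),
 ("plateA",391,213,.012),("B",437,207,.012),("C",463,331,.012),("D",415,341,.012),("smallA",613,425,.01),("smallB",636,499,.01)]:
    print(n,onz(f,u*k,v*k,z).round(3))
a=f["color"][120:230,120:310];b=f["color"][160:330,380:430]
cv2.imwrite("pics/c1.png",np.hstack([cv2.resize(f["color"][125:225,235:310],None,fx=5,fy=5,interpolation=2),cv2.resize(f["color"][165:265,375:430],None,fx=5,fy=5,interpolation=2)]))
E
```

```text
eye [ 0.424 -0.372  0.07 ]
barend [ 0.609 -0.394  0.07 ]
fork [ 0.538 -0.059  0.09 ]
rest [ 0.696 -0.033  0.08 ]
pintip [0.614 0.179 0.045]
pinhead [0.607 0.303 0.05 ]
stubtip [0.486 0.228 0.045]
plateA [0.735 0.009 0.012]
B [ 0.744 -0.074  0.012]
C [ 0.518 -0.112  0.012]
D [ 0.503 -0.029  0.012]
smallA [ 0.353 -0.359  0.01 ]
smallB [ 0.231 -0.388  0.01 ]
```

View pics/c1.png

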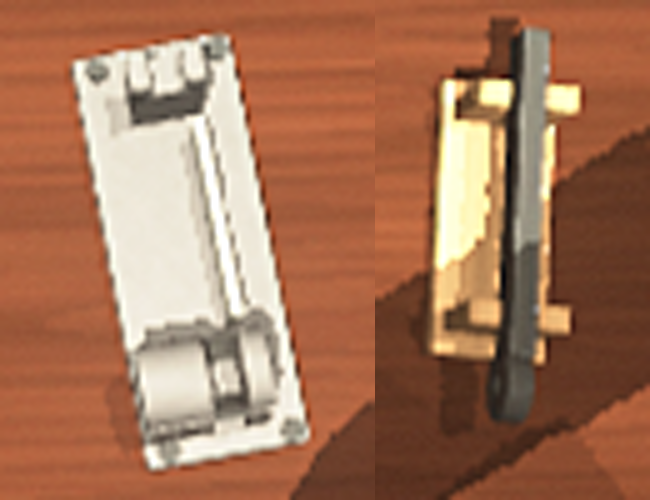

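The crop confirms the choice. The shear has its thick cheek on the left (+y) and the rest at the top, and the cradle holds the full-size dark arm, about 0.2 m long with the eye at the bottom. Next I fit the shear pose roughly and work out the move to above the arm.

```bash
python3 - <<'E'
from h import *
f=load("top0");f["fish"]=False
P=[(235+75/5,125+60/5),(235+228/5,125+36/5),(235+310/5,125+440/5),(235+150/5,125+470/5)]
L=np.array([[.2,.047],[.2,-.043],[-.035,-.043],[-.035,.047]])
W=np.array([onz(f,u,v,.012)[:2] for u,v in P])
M,_=cv2.estimateAffinePartial2D(L,W); print(M, np.hypot(M[0,0],M[1,0]),np.arctan2(M[1,0],M[0,0]), W-(L@M[:,:2].T+M[:,2]))
print("arm end, eye end",onz(f,375+(530-375)/5,165+28/5,.074),onz(f,375+(510-375)/5,165+422/5,.06))
R=Ro.from_euler("xyz",[np.pi,0,np.pi-.13])
print(delta([.50,-.382,.2],R))
E
```

```text
[[ 0.97999017 -0.15619243  0.54268514]
 [ 0.15619243  0.97999017 -0.06681934]] 0.9923592107394379 0.15805226602759342 [[ 0.00150842 -0.00086384]
 [-0.00088724  0.00125567]
 [-0.00013589  0.00036625]
 [-0.00048532 -0.00075808]]
arm end, eye end [ 0.61089806 -0.39540001  0.074     ] [ 0.40883182 -0.37367605  0.06      ]
(array([-35.72,  15.65,   4.79]), array([ 0.08, -0.03, 25.48]))
```

Call:
servo_tool(targets=[{"xyz": [-4, 1.7, 0.5], "angular": [0, 0, 0], "claw": 5}, {"xyz": [-4, 1.7, 0.5], "angular": [0, 0, 0], "claw": 5}, {"xyz": [-4, 1.7, 0.5], "angular": [0, 0, 0], "claw": 5}, {"xyz": [-4, 1.7, 0.5], "angular": [0, 0, 0], "claw": 5}, {"xyz": [-4, 1.7, 0.5], "angular": [0, 0, 0], "claw": 5}, {"xyz": [-4, 1.7, 0.5], "angular": [0, 0, 0], "claw": 5}, {"xyz": [-4, 1.7, 0.5], "angular": [0, 0, 0], "claw": 5}, {"xyz": [-4, 1.7, 0.5], "angular": [0, 0, 0], "claw": 5}, {"xyz": [-3.7, 1.9, 0.8], "angular": [0, 0, 0], "claw": 5}, {"xyz": [0, 0, 0], "angular": [0, 0, 8.5], "claw": 5}, {"xyz": [0, 0, 0], "angular": [0, 0, 8.5], "claw": 5}, {"xyz": [0, 0, 0], "angular": [0, 0, 8.5], "claw": 5}, {"xyz": [0, 0, 0], "angular": [0, 0, 0], "claw": 5}])

```text
t: 1.4
eef_pos: [0.5003, -0.3836, 0.2]
ee_rot: [3.141, -0.001, 3.009]
force: [0.3, -0.1, -0.8]
width: 0.05
gripper_force: 0.0
```

```bash
python3 - <<'E'
from h import *
f=grab("wrist","w1");s=monitor.get_state();print(s["t"],s["eef_pos"],s["ee_rot"],f["fovy"],f["cx"],f["cy"],-f["R"].T@f["t"],f["R"])
crop(f,0,0,512,384,1.5,"w1")
for X in ([.61,-.395,.074],[.424,-.374,.074],[.54,-.067,.07]): print(proj(f,X)*1.5)
E
```

```text
1.45 [ 0.50032162 -0.38373217  0.20017502] [ 3.14136202e+00 -6.93850535e-04  3.01469120e+00] 65.70646984690485 253.71252883927733 190.18382848118486 [ 0.42983485 -0.37489912  0.33650212] [[ 1.31750909e-01  9.91282735e-01  4.86708388e-04]
 [ 9.57454827e-01 -1.27381998e-01  2.58948029e-01]
 [ 2.56752708e-01 -3.36506368e-02 -9.65891133e-01]]
[385.82036182 437.94819598]
[380.55979634 158.43314571]
[763.95295728 281.9734895 ]
```

View pics/w1.png

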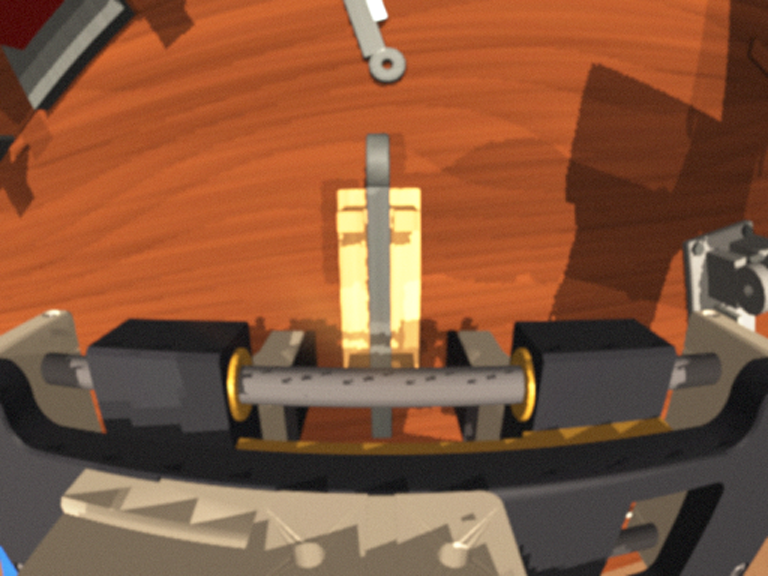

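The wrist view shows the arm bar running from the eye's end at (377,135) to its far end near (381,437), centred between the fingers. I measure its line and then descend.

```bash
python3 - <<'E'
from h import *
f=load("w1");k=1/1.5
for u,v,z in[(377.5,134,.060),(378,185,.074),(379.3,300,.074),(381,420,.074),(381,437,.074)]: print(onz(f,u*k,v*k,z).round(4))
g=cv2.cvtColor(f["color"],cv2.COLOR_BGR2HSV)
for v in(115,150,180,210,225):
    row=g[v,225:285];x=np.where(row[:,1]<75)[0]+225;print(v,x.min(),x.max(),onz(f,(x.min()),v,.074).round(4),onz(f,(x.max()+1),v,.074).round(4))
c=onz(f,(377.5)*k,134*k,.06)
E
```

```text
[ 0.4084 -0.3738  0.06  ]
[ 0.4393 -0.3775  0.074 ]
[ 0.5088 -0.3861  0.074 ]
[ 0.5945 -0.3964  0.074 ]
[ 0.6087 -0.3982  0.074 ]
115 245 258 [ 0.4312 -0.3826  0.074 ] [ 0.4328 -0.3705  0.074 ]
150 245 258 [ 0.462  -0.3868  0.074 ] [ 0.4636 -0.3745  0.074 ]
180 246 277 [ 0.4892 -0.3897  0.074 ] [ 0.493  -0.3609  0.074 ]
210 231 278 [ 0.5158 -0.4076  0.074 ] [ 0.5217 -0.3631  0.074 ]
225 250 259 [ 0.533 -0.392  0.074] [ 0.5343 -0.3826  0.074 ]
```

```bash
python3 - <<'E'
from h import *
print(delta([.5056,-.3857,.064],Ro.from_euler("xyz",[np.pi,0,np.pi-.121])))
E
```

```text
(array([-0.56, -0.13, 13.62]), array([ 0.01, -0.04, -0.34]))
```

Call:
servo_tool(targets=[{"xyz": [-0.56, -0.13, 2.6], "angular": [0, 0, -0.3], "claw": 5}, {"xyz": [0, 0, 3], "angular": [0, 0, 0], "claw": 5}, {"xyz": [0, 0, 3], "angular": [0, 0, 0], "claw": 4}, {"xyz": [0, 0, 3], "angular": [0, 0, 0], "claw": 4}, {"xyz": [0, 0, 2], "angular": [0, 0, 0], "claw": 4}, {"xyz": [0, 0, 0], "angular": [0, 0, 0], "claw": 4}, {"xyz": [0, 0, 0], "angular": [0, 0, 0], "claw": 0}, {"xyz": [0, 0, 0], "angular": [0, 0, 0], "claw": 0}, {"xyz": [0, 0, 0], "angular": [0, 0, 0], "claw": 0}, {"xyz": [0, 0, 0], "angular": [0, 0, 0], "claw": 0}, {"xyz": [0, 0, 0], "angular": [0, 0, 0], "claw": 0}], force=55)

```text
t: 2.55
eef_pos: [0.5064, -0.386, 0.0658]
ee_rot: [-3.141, 0.002, 3.017]
force: [-0.4, 1.2, 5.9]
width: 0.0139
gripper_force: 55.0
```

Call:
servo_tool(targets=[{"xyz": [0, 0, -1], "angular": [0, 0, 0], "claw": 0}, {"xyz": [0, 0, -3], "angular": [0, 0, 0], "claw": 0}, {"xyz": [0, 0, -4], "angular": [0, 0, 0], "claw": 0}, {"xyz": [0, 0, -4], "angular": [0, 0, 0], "claw": 0}, {"xyz": [0, 0, -2], "angular": [0, 0, 0], "claw": 0}, {"xyz": [0, 0, 0], "angular": [0, 0, 0], "claw": 0}])

```text
t: 3.15
eef_pos: [0.5069, -0.3865, 0.208]
ee_rot: [-3.14, 0.005, 3.017]
force: [0.8, -0.6, -6.3]
width: 0.0136
gripper_force: 55.0
```

```bash
python3 - <<'E'
from h import *
s=monitor.get_state();print(s["eef_pos"],s["ee_rot"],s["force"],s["moment"])
y=.158
eye=np.array([.5427,-.0668]); u=np.array([np.cos(y),np.sin(y)])
t=eye+.08*u
print(t,delta([t[0],t[1],.204]),np.degrees(-(s["ee_rot"][2]-np.pi)+y))
f=grab("wrist","w2");crop(f,0,0,512,384,1.5,"w2")
E
```

```text
[ 0.50689188 -0.38648482  0.20804162] [-3.14010839  0.00518424  3.01670791] [ 0.76925735 -0.59041431 -6.31499818] [-0.06022863 -0.18865336 -0.01340376]
[ 0.62170352 -0.05421253] (array([-7.25, 34.4 ,  0.39]), None) 16.20810162806702
```

View pics/w2.png

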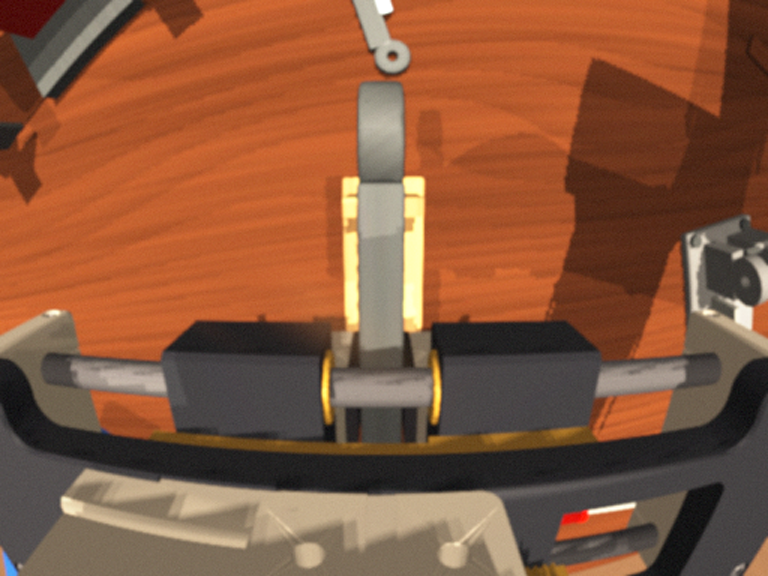

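The arm is held. The bar is between the fingers, the eye's end is at (381,82) and the bar/eye step is at (381,182). I check the eye's offset from the TCP and look for any pitch.

```bash
python3 - <<'E'
from h import *
f=load("w2");s=monitor.get_state();T=Ro.from_euler("xyz",s["ee_rot"])
k=1/1.5; z0=s["eef_pos"][2]-.0118
for dz in(-.004,0,.004):
  a=onz(f,381*k,182*k,z0+.020+dz);b=onz(f,381*k,82*k,z0+.008+dz)
  print(dz,T.inv().apply(a-s["eef_pos"]).round(4),T.inv().apply(b-s["eef_pos"]).round(4))
# widths: 14mm thickness at step and along bar -> distance
c=-f["R"].T@f["t"]
for v,l,r in((178,358.5,404.5),(300,360,403.5)):
    _,d1=ray(f,l*k,v*k);_,d2=ray(f,r*k,v*k);d1/=np.linalg.norm(d1);d2/=np.linalg.norm(d2)
    D=.014/np.linalg.norm(d1-d2);P=c+(d1+d2)/2*D;print(v,D,P,P[2]-s["eef_pos"][2],T.inv().apply(P-s["eef_pos"]))
E
```

```text
-0.004 [ 0.0658 -0.0012 -0.0043] [ 0.0986 -0.0012  0.0076]
0 [ 0.066  -0.0012 -0.0083] [ 0.0979 -0.0012  0.0036]
0.004 [ 0.0661 -0.0012 -0.0123] [ 0.0971 -0.0012 -0.0004]
178 0.13711122408814602 [ 0.43921871 -0.37835828  0.20717611] 0.0019528390276915553 [ 0.06700545 -0.0010088  -0.0020722 ]
300 0.14361614336708534 [ 0.47773185 -0.38309286  0.20706102] 0.0018377486896641038 [ 0.02820284 -0.00088871 -0.00188811]
```

Call:
servo_tool(targets=[{"xyz": [-1.05, 4, 0], "angular": [0, 0, 0], "claw": 0}, {"xyz": [-1.05, 4, 0], "angular": [0, 0, 0], "claw": 0}, {"xyz": [-1.05, 4, 0], "angular": [0, 0, 0], "claw": 0}, {"xyz": [-1.05, 4, 0], "angular": [0, 0, 0], "claw": 0}, {"xyz": [-1.05, 4, 0], "angular": [0, 0, 0], "claw": 0}, {"xyz": [-1.05, 4, 0], "angular": [0, 0, 0], "claw": 0}, {"xyz": [-1.05, 3, 0], "angular": [0, 0, 0], "claw": 0}, {"xyz": [0, 0, 0], "angular": [0, 0, -8], "claw": 0}, {"xyz": [0, 0, 0], "angular": [0, 0, -8.2], "claw": 0}, {"xyz": [0, 0, 0], "angular": [0, 0, 0], "claw": 0}, {"xyz": [0, 0, 0], "angular": [0, 0, 0], "claw": 0}])

```text
t: 4.3
eef_pos: [0.6113, -0.1272, 0.2025]
ee_rot: [3.141, -0.003, -2.989]
force: [-0.1, -0.1, -5.7]
width: 0.0136
gripper_force: 55.0
```

```bash
python3 - <<'E'
from h import *
s=monitor.get_state();print(s["t"],s["eef_pos"],s["ee_rot"])
f=grab("wrist","w3");crop(f,0,0,512,384,1.5,"w3")
E
```

```text
4.3 [ 0.61132548 -0.12716293  0.20251478] [ 3.14083119 -0.00329624 -2.98851664]
```

View pics/w3.png

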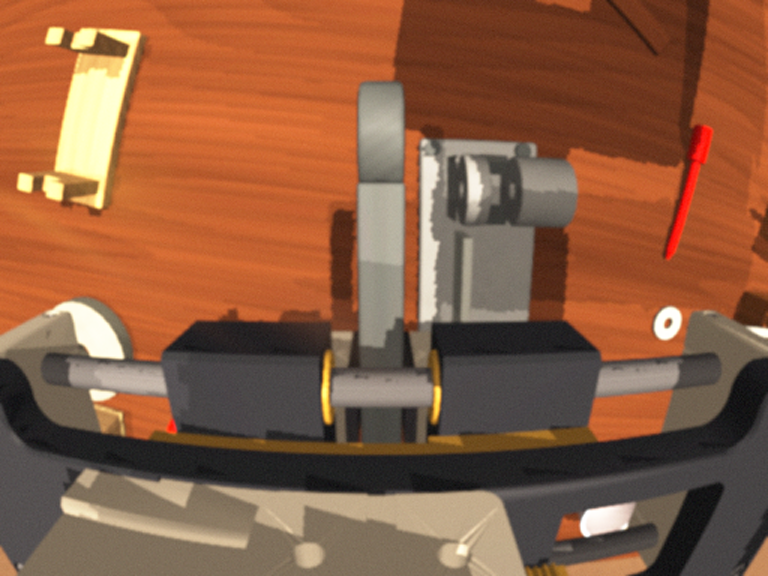

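The wrist view shows the shear parallel to the held arm. The plate's corner is at (421,140), its left edge runs down to (419,322) and its right edge is at (533,320). The thin cheek is at (478,190), the slot at about x=505, and the thick cheek's outer face at x=577.

```bash
python3 - <<'E'
from h import *
f=load("w3");k=1/1.5
P={"cornerL(-35,-43)":(421,140,.012),"cornerR(-35,47)":(537,141,.012),"edgeL":(419,322,.012),"edgeR":(533,320,.012),"thickouter top(0,45)":(577,190,.092),"thick in (0,9)":(517,190,.092),"thin in(0,-9)":(494,190,.092),"thin out":(464,190,.092)}
for y in(.158,.153):
  u=np.array([np.cos(y),np.sin(y)]);n=np.array([-u[1],u[0]])
  for a,(p,q,z) in P.items():
    X=onz(f,p*k,q*k,z)[:2];d=X-np.array([.5427,-.0668]);print(a,X.round(4),"local",(d@u).round(4),(d@n).round(4))
crop(f,270,85,130,140,5,"w3z")
E
```

```text
cornerL(-35,-43) [ 0.5151 -0.1124] local -0.0344 -0.0407
cornerR(-35,47) [ 0.4982 -0.0256] local -0.0374 0.0477
edgeL [ 0.6519 -0.0906] local 0.1041 -0.0407
edgeR [0.6371 0.0016] local 0.104 0.0527
thickouter top(0,45) [ 0.5313 -0.0228] local -0.0043 0.0453
thick in (0,9) [ 0.5391 -0.0601] local -0.0025 0.0072
thin in(0,-9) [ 0.5417 -0.0735] local -0.0021 -0.0065
thin out [ 0.5449 -0.0905] local -0.0016 -0.0238
cornerL(-35,-43) [ 0.5151 -0.1124] local -0.0342 -0.0409
cornerR(-35,47) [ 0.4982 -0.0256] local -0.0377 0.0475
edgeL [ 0.6519 -0.0906] local 0.1043 -0.0402
edgeR [0.6371 0.0016] local 0.1037 0.0532
thickouter top(0,45) [ 0.5313 -0.0228] local -0.0046 0.0452
thick in (0,9) [ 0.5391 -0.0601] local -0.0026 0.0072
thin in(0,-9) [ 0.5417 -0.0735] local -0.002 -0.0065
thin out [ 0.5449 -0.0905] local -0.0015 -0.0238
```

View pics/w3z.png

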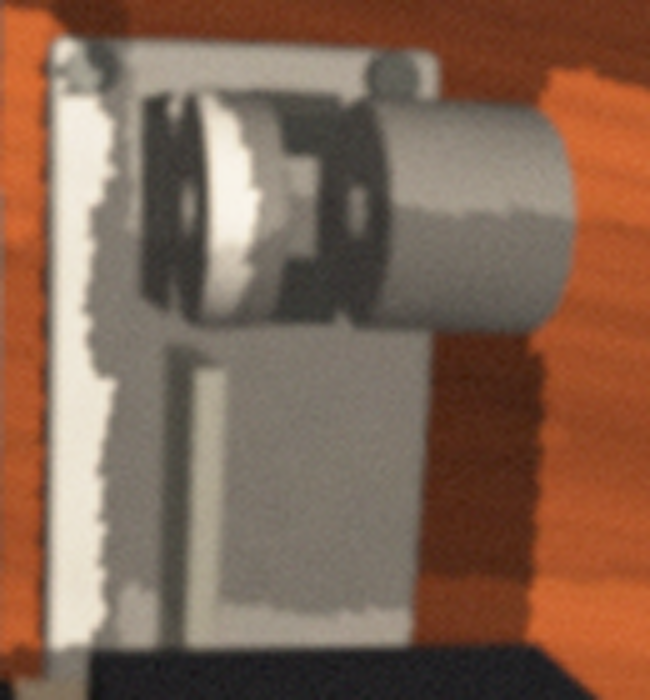

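The crop gives the thick cheek's edges at x=385 and 574, the thin cheek's outer edge at 205, and the lower blade's top at 192–225. From these I compute the local coordinates.

```bash
python3 - <<'E'
from h import *
f=load("w3")
P={"thick out 45":(574,205,.092),"thick in 9":(388,210,.092),"thin out -23":(205,205,.092),"thin in -9":(281,210,.092),"bladeL -17":(192,500,.05),"bladeR -11":(226,500,.05),
"bladeL2 -17":(190,620,.05),"bladeR2 -11":(222,620,.05),"blade start x33":(208,368,.05),"plateL -43":(50,100,.012),"plateL2":(47,620,.012),"plateR 47":(436,100,.012),"plateR2 47":(412,620,.012),"plate top x-35":(245,40,.012),
"slotfront/back thick tops x-22 z70":(480,100,.070),"x+22 z70":(480,331,.070)}
y=.158
u=np.array([np.cos(y),np.sin(y)]);n=np.array([-u[1],u[0]])
for a,(p,q,z) in P.items():
    X=onz(f,270+p/5,85+q/5,z)[:2];d=X-np.array([.5427,-.0668]);print(a,(d@u).round(4),(d@n).round(4))
# fork silhouettes: tangent rays to cylinder r=22 about the pivot axis
E
```

```text
thick out 45 -0.0049 0.0454
thick in 9 -0.0024 0.0099
thin out -23 -0.0022 -0.0224
thin in -9 -0.0017 -0.0092
bladeL -17 0.059 -0.0151
bladeR -11 0.0591 -0.008
bladeL2 -17 0.0847 -0.0143
bladeR2 -11 0.0848 -0.0075
blade start x33 0.032 -0.0128
plateL -43 -0.0215 -0.0415
plateL2 0.0971 -0.0408
plateR 47 -0.0247 0.0469
plateR2 47 0.0984 0.0483
plate top x-35 -0.036 0.0019
slotfront/back thick tops x-22 z70 -0.0231 0.0351
x+22 z70 0.0209 0.0369
```

```bash
python3 - <<'E'
from h import *
print(delta([.6203,-.0531,.135],Ro.from_euler("xyz",[np.pi,0,.160-np.pi])))
E
```

```text
(array([-2.01,  7.2 ,  6.8 ]), array([ 0.03, -0.14, -0.39]))
```

Call:
servo_tool(targets=[{"xyz": [-1, 3.6, 0], "angular": [0, 0, -0.4], "claw": 0}, {"xyz": [-1, 3.6, 0], "angular": [0, 0, 0], "claw": 0}, {"xyz": [0, 0, 2], "angular": [0, 0, 0], "claw": 0}, {"xyz": [0, 0, 2.4], "angular": [0, 0, 0], "claw": 0}, {"xyz": [0, 0, 2.4], "angular": [0, 0, 0], "claw": 0}, {"xyz": [0, 0, 0], "angular": [0, 0, 0], "claw": 0}, {"xyz": [0, 0, 0], "angular": [0, 0, 0], "claw": 0}])

```text
t: 5.05
eef_pos: [0.6205, -0.0534, 0.1366]
ee_rot: [-3.141, -0.001, -2.979]
force: [-0.9, -0.1, -4.5]
width: 0.0137
gripper_force: 55.0
```

```bash
python3 - <<'E'
from h import *
print(delta([.6203,-.0531,.082],Ro.from_euler("xyz",[np.pi,0,.160-np.pi])))
f=grab("wrist","w4");g=grab("top","t4")
a=cv2.resize(f["color"][50:250,170:370],None,fx=2.9,fy=2.9,interpolation=2);crop(f,190,50,130,190,3,"w4")
cv2.imwrite("pics/w4.png",a)
E
```

```text
(array([0.01, 0.03, 5.46]), array([-0.03, -0.06,  0.17]))
```

View pics/w4.png

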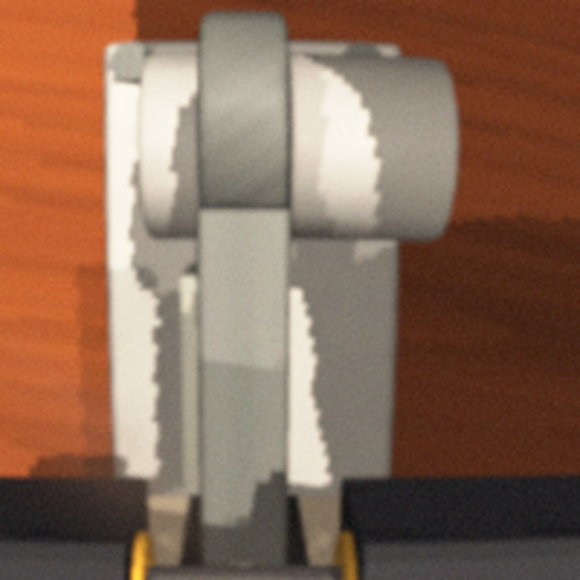

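The view shows the eye over the slot. The slot centre is at about x=247.6 and the arm centre at 245, so the offset is about 0.6 mm. I descend with a small correction.

Call:
servo_tool(targets=[{"xyz": [0, 0.08, 0.5], "angular": [0, 0, 0.1], "claw": 0}, {"xyz": [0, 0, 1], "angular": [0, 0, 0], "claw": 0}, {"xyz": [0, 0, 1], "angular": [0, 0, 0], "claw": 0}, {"xyz": [0, 0, 0.8], "angular": [0, 0, 0], "claw": 0}, {"xyz": [0, 0, 0.6], "angular": [0, 0, 0], "claw": 0}, {"xyz": [0, 0, 0.4], "angular": [0, 0, 0], "claw": 0}, {"xyz": [0, 0, 0.3], "angular": [0, 0, 0], "claw": 0}, {"xyz": [0, 0, 0.2], "angular": [0, 0, 0], "claw": 0}, {"xyz": [0, 0, 0], "angular": [0, 0, 0], "claw": 0}, {"xyz": [0, 0, 0], "angular": [0, 0, 0], "claw": 0}])

```text
t: 6.15
eef_pos: [0.6207, -0.0521, 0.0888]
ee_rot: [-3.142, 0.0, -2.979]
force: [0.6, 0.1, -6.3]
width: 0.0139
gripper_force: 55.0
```

Call:
servo_tool(targets=[{"xyz": [0, 0, 0.3], "angular": [0, 0, 0], "claw": 0}, {"xyz": [0, 0, 0.2], "angular": [0, 0, 0], "claw": 0}, {"xyz": [0, 0, 0.1], "angular": [0, 0, 0], "claw": 0}, {"xyz": [0, 0, 0], "angular": [0, 0, 0], "claw": 0}, {"xyz": [0, 0, 0], "angular": [0, 0, 0], "claw": 0}])

```text
t: 6.65
eef_pos: [0.6205, -0.0521, 0.0826]
ee_rot: [-3.142, -0.0, -2.979]
force: [0.0, 0.9, -6.4]
width: 0.0137
gripper_force: 55.0
```

Call:
servo_tool(targets=[{"xyz": [0, 0, 0.1], "angular": [0, 0, 0], "claw": 0}, {"xyz": [0, 0, 0.1], "angular": [0, 0, 0], "claw": 0}, {"xyz": [0, 0, 0], "angular": [0, 0, 0], "claw": 0}, {"xyz": [0, 0, 0], "angular": [0, 0, 0], "claw": 0}])

```text
t: 7.05
eef_pos: [0.6214, -0.0521, 0.0817]
ee_rot: [-3.141, 0.002, -2.978]
force: [0.2, -0.6, 5.1]
width: 0.0133
gripper_force: 55.0
```

It is seated: the force changed sign at z = 0.0817, against 0.082 expected. I release and rise.

Call:
servo_tool(targets=[{"xyz": [0, 0, 0], "angular": [0, 0, 0], "claw": 3.0}, {"xyz": [0, 0, 0], "angular": [0, 0, 0], "claw": 3.0}, {"xyz": [0, 0, 0], "angular": [0, 0, 0], "claw": 3.0}, {"xyz": [0, 0, -1.5], "angular": [0, 0, 0], "claw": 4}, {"xyz": [0, 0, -3], "angular": [0, 0, 0], "claw": 4}, {"xyz": [0, 0, -4], "angular": [0, 0, 0], "claw": 4}, {"xyz": [0, 0, -3], "angular": [0, 0, 0], "claw": 4}, {"xyz": [0, 0, 0], "angular": [0, 0, 0], "claw": 4}])

```text
t: 7.85
eef_pos: [0.6229, -0.052, 0.2005]
ee_rot: [-3.141, 0.008, -2.978]
force: [1.1, -0.3, -0.2]
width: 0.0399
gripper_force: 0.0
```

```bash
python3 - <<'E'
from h import *
s=monitor.get_state();print(s["t"],s["eef_pos"],s["ee_rot"])
f=grab("wrist","w5");g=grab("top","t5");h=grab("side","s5")
a=cv2.resize(f["color"][60:250,170:360],(500,500),interpolation=2);b=cv2.resize(g["color"][125:225,245:305],(300,500),interpolation=2)
cv2.imwrite("pics/w5.png",np.hstack([a,b]))
p=load("top0");p["fish"]=False
print("pin tip/head guess",onz(p,293*.64,277*.64,.045),onz(p,220*.64,282*.64,.05))
t=g["color"].copy();hs=cv2.cvtColor(t,cv2.COLOR_BGR2HSV)
m=((hs[:,:,1]<70)&(hs[:,:,2]>120)).astype(np.uint8);m[:,:130]=0;m[:,195:]=0;m[:160]=0;m[235:]=0
n,l,st,c=cv2.connectedComponentsWithStats(m)
for i in range(1,n):
  if st[i,4]>15:
    ys,xs=np.where(l==i);vx,vy,x0,y0=cv2.fitLine(np.c_[xs,ys].astype(np.float32),cv2.DIST_L2,0,.01,.01).ravel()
    q=(xs-x0)*vx+(ys-y0)*vy
    E=[onz(g,x0+vx*e+.5*0,y0+vy*e,.045).round(4) for e in(q.min()-.5,q.max()+.5)];print(st[i],E)
E
```

```text
7.85 [ 0.62287681 -0.0520321   0.20053594] [-3.14080624  0.00770901 -2.97794303]
pin tip/head guess [0.6140055  0.17859208 0.045     ] [0.60721435 0.30330959 0.05      ]
```

View pics/w5.png

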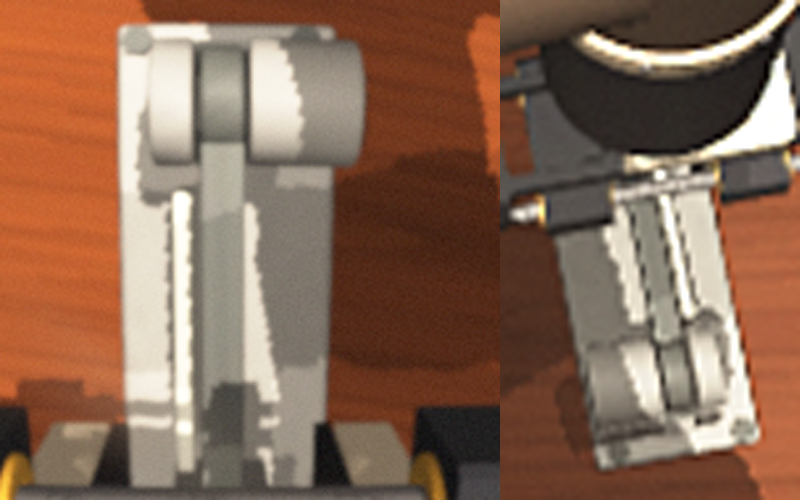

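The arm is seated in the fork, with the eye in the slot at (222,95) between the cheeks and the bar between the rest lips at about (230,420). Now the pin: I measure its line from the first top frame by mask.

```bash
python3 - <<'E'
from h import *
g=load("top0");g["fish"]=False
hs=cv2.cvtColor(g["color"],cv2.COLOR_BGR2HSV)
print(hs[172:184:2,150:190:4,1]);print(hs[172:184:2,150:190:4,2])
m=((hs[:,:,1]<90)&(hs[:,:,2]>110)).astype(np.uint8);m[:,:130]=0;m[:,195:]=0;m[:160]=0;m[235:]=0
n,l,st,c=cv2.connectedComponentsWithStats(m)
for i in range(1,n):
  if st[i,4]>8:
    ys,xs=np.where(l==i);vx,vy,x0,y0=cv2.fitLine(np.c_[xs,ys].astype(np.float32),cv2.DIST_L2,0,.01,.01).ravel()
    q=(xs-x0)*vx+(ys-y0)*vy
    print(st[i],[onz(g,x0+vx*e,y0+vy*e,.047).round(4) for e in(q.min()-.5,q.max()+.5)])
R=Ro.from_euler("xyz",[np.pi,0,.06-np.pi]);print(delta([.615,.225,.2],R))
E
```

```text
[[146 151 149 164 159 167 166 165 168 164]
 [155 152 149 166 162 164 168 169 173 173]
 [156 170 177 209 233 207 110  20  44  84]
 [ 14  40  34   6   0   0   0   0   0  43]
 [  4   0  10  39  50  70 122 172 195 172]
 [ 21 163 154 192 176 169 169 167 166 166]]
[[249 246 249 101 109 168 169 165 165 168]
 [251 247 250  69 104 185 184 178 143 146]
 [ 77 240 218  72  80  79 123 230 232 154]
 [255 235 242 255 255 255 255 255 255 230]
 [255 255 250 240 226 228 190 166 148 191]
 [232 251 251  65  81 149 152 151 154 152]]
[140 176  48   8 202] [array([0.6092, 0.3077, 0.047 ]), array([0.614 , 0.1783, 0.047 ])]
[137 216  32  11 153] [array([0.5057, 0.3119, 0.047 ]), array([0.4846, 0.2272, 0.047 ])]
(array([-4.  , 27.42, -0.5 ]), array([ 0.02, -0.04,  5.89]))
```

```bash
python3 - <<'E'
from h import *
s=monitor.get_state();print(s["q"].round(3))
d=np.array([.037,-.9993]);tip=np.array([.6135,.181]);P=tip-d*.056
print(P)
for yaw in(-1.534,1.608): print(delta([P[0],P[1],.2],Ro.from_euler("xyz",[np.pi,0,yaw])))
E
```

```text
[ 2.290e-01  3.110e-01 -1.840e-01 -1.000e-03 -1.076e+00 -1.637e+00]
[0.611428  0.2369608]
(array([-3.84, 28.66, -0.5 ]), array([ 5.000e-02, -1.000e-02, -8.278e+01]))
(array([-3.84, 28.66, -0.5 ]), array([-2.000e-02, -5.000e-02,  9.719e+01]))
```

Call:
servo_tool(targets=[{"xyz": [-0.55, 4.1, 0], "angular": [0, 0, 0], "claw": 4}, {"xyz": [-0.55, 4.1, 0], "angular": [0, 0, 0], "claw": 4}, {"xyz": [-0.55, 4.1, 0], "angular": [0, 0, 0], "claw": 4}, {"xyz": [-0.55, 4.1, 0], "angular": [0, 0, 0], "claw": 4}, {"xyz": [-0.55, 4.1, 0], "angular": [0, 0, 0], "claw": 4}, {"xyz": [-0.55, 4.1, 0], "angular": [0, 0, 0], "claw": 4}, {"xyz": [-0.55, 4.1, 0], "angular": [0, 0, 0], "claw": 4}, {"xyz": [0, 0, 0], "angular": [0, 0, -8.3], "claw": 4}, {"xyz": [0, 0, 0], "angular": [0, 0, -8.3], "claw": 4}, {"xyz": [0, 0, 0], "angular": [0, 0, -8.3], "claw": 4}, {"xyz": [0, 0, 0], "angular": [0, 0, -8.3], "claw": 4}, {"xyz": [0, 0, 0], "angular": [0, 0, -8.3], "claw": 4}, {"xyz": [0, 0, 0], "angular": [0, 0, -8.3], "claw": 4}, {"xyz": [0, 0, 0], "angular": [0, 0, -8.3], "claw": 4}, {"xyz": [0, 0, 0], "angular": [0, 0, -8.3], "claw": 4}, {"xyz": [0, 0, 0], "angular": [0, 0, -8.3], "claw": 4}, {"xyz": [0, 0, 0], "angular": [0, 0, -8.3], "claw": 4}, {"xyz": [0, 0, 0], "angular": [0, 0, 0], "claw": 4}])

```text
t: 9.8
eef_pos: [0.6112, 0.2369, 0.1937]
ee_rot: [3.139, -0.002, -1.528]
force: [-0.2, -0.1, -0.7]
width: 0.04
gripper_force: 0.0
```

```bash
python3 - <<'E'
from h import *
s=monitor.get_state();print(s["t"],s["eef_pos"],s["ee_rot"],s["q"].round(2))
f=grab("wrist","w6");crop(f,0,0,512,384,1.5,"w6")
print([proj(f,X)*1.5 for X in([.6135,.181,.045],[.61,.273,.045])])
E
```

```text
9.8 [0.61123088 0.23692026 0.19367277] [ 3.13896908e+00 -1.50788657e-03 -1.52798581e+00] [ 0.67  0.37 -0.11 -0.   -1.1  -0.62]
[array([377.82923886, 190.53435841]), array([377.34891252, 327.42390198])]
```

View pics/w6.png

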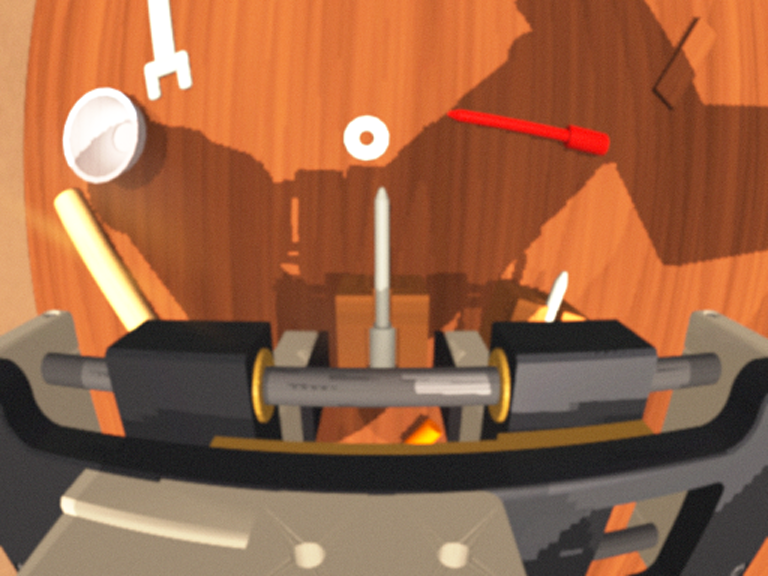

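The wrist view shows the long pin with its tip at (382,188) and shoulder at (383,327). The rack front is at y≈296 and the short pin is off to the right, so this is the correct one. I compute the grasp point.

```bash
python3 - <<'E'
from h import *
f=load("w6");k=1/1.5
t=onz(f,382*k,188*k,.045);sh=onz(f,383*k,327*k,.05);mid=onz(f,382.5*k,260*k,.0475)
rk=onz(f,345*k,296*k,.056)
d=(mid-t)[:2];print(t,mid,sh,np.linalg.norm((t-sh)[:2]),np.arctan2(-d[1],-d[0]),"rack front",rk)
yaw=-np.pi/2+.03
u=np.array([np.cos(yaw),np.sin(yaw)]); P=t[:2]-u*.056;print(P,delta([P[0],P[1],.048],Ro.from_euler("xyz",[np.pi,0,yaw])))
E
```

```text
[0.61092271 0.17926468 0.045     ] [0.60860054 0.22555614 0.0475    ] [0.60629227 0.27067569 0.05      ] 0.09152821330127567 -1.5206741283472016 rack front [0.63175629 0.24833066 0.056     ]
[0.60924296 0.23523948] (array([ 0.15,  0.18, 14.59]), array([ 0.13, -0.08,  0.43]))
```

Call:
servo_tool(targets=[{"xyz": [0.2, 0.25, 2.6], "angular": [0.1, 0, -0.2], "claw": 4}, {"xyz": [0, 0, 3], "angular": [0, 0, 0], "claw": 4}, {"xyz": [0, 0, 3], "angular": [0, 0, 0], "claw": 4}, {"xyz": [0, 0, 3], "angular": [0, 0, 0], "claw": 3}, {"xyz": [0, 0, 2], "angular": [0, 0, 0], "claw": 3}, {"xyz": [0, 0, 0.9], "angular": [0, 0, 0], "claw": 3}, {"xyz": [0, 0, 0], "angular": [0, 0, 0], "claw": 3}, {"xyz": [0, 0, 0], "angular": [0, 0, 0], "claw": 0}, {"xyz": [0, 0, 0], "angular": [0, 0, 0], "claw": 0}, {"xyz": [0, 0, 0], "angular": [0, 0, 0], "claw": 0}, {"xyz": [0, 0, 0], "angular": [0, 0, 0], "claw": 0}], force=50)

```text
t: 10.95
eef_pos: [0.6102, 0.2356, 0.0516]
ee_rot: [-3.138, 0.001, -1.527]
force: [-1.2, 0.6, 2.0]
width: 0.0075
gripper_force: 50.0
```

Call:
servo_tool(targets=[{"xyz": [0, 0, -0.5], "angular": [0, 0, 0], "claw": 0}, {"xyz": [0, 0, -2], "angular": [0, 0, 0], "claw": 0}, {"xyz": [0, 0, -3], "angular": [0, 0, 0], "claw": 0}, {"xyz": [0, 0, -3], "angular": [0, 0, 0], "claw": 0}, {"xyz": [0, 0, -2], "angular": [0, 0, 0], "claw": 0}, {"xyz": [0, 0, 0], "angular": [0, 0, 0], "claw": 0}, {"xyz": [0, 0, 0], "angular": [0, 0, 0], "claw": 0}])

```text
t: 11.65
eef_pos: [0.6094, 0.2353, 0.1561]
ee_rot: [-3.139, 0.001, -1.527]
force: [-0.9, 0.3, -1.0]
width: 0.0074
gripper_force: 50.0
```

```bash
python3 - <<'E'
from h import *
s=monitor.get_state();print(s["t"],s["eef_pos"],s["ee_rot"],s["force"],s["width"])
f=grab("wrist","w7");hs=cv2.cvtColor(f["color"],cv2.COLOR_BGR2HSV)
T=Ro.from_euler("xyz",s["ee_rot"])
m=((hs[:,:,1]<70)&(hs[:,:,2]>70)).astype(np.uint8);m[:,:225]=0;m[:,285:]=0;m[215:]=0
n,l,st,c=cv2.connectedComponentsWithStats(m)
for i in range(1,n):
  if st[i,4]>20:
    print(st[i])
    for v in range(st[i,1],st[i,1]+st[i,3],6):
      x=np.where(l[v]==i)[0]; 
      if len(x)==0: continue
      _,a=ray(f,x.min(),v);_,b=ray(f,x.max()+1,v);a/=np.linalg.norm(a);b/=np.linalg.norm(b)
      X=onz(f,x.mean()+.5,v,s["eef_pos"][2]-.0065);print(v,x.min(),x.max(),"D9",round(.009/np.linalg.norm(a-b),4),T.inv().apply(X-s["eef_pos"]).round(4))
print(-f["R"].T@f["t"])
E
```

```text
11.65 [0.60936076 0.23528876 0.15607198] [-3.13922144e+00  9.19779322e-04 -1.52684587e+00] [-0.93067823  0.28260346 -0.99564928] 0.007439991878455509
[225  74  34  33 786]
74 239 245 D9 0.3922 [ 0.0887 -0.0039  0.0064]
80 229 255 D9 0.1014 [ 0.0858 -0.0039  0.0064]
86 226 258 D9 0.0828 [ 0.0829 -0.0038  0.0064]
92 225 258 D9 0.0802 [ 0.08   -0.0041  0.0064]
98 227 256 D9 0.0907 [ 0.0771 -0.0042  0.0064]
104 233 250 D9 0.1508 [ 0.0742 -0.0042  0.0064]
[ 245  140   19   75 1224]
140 252 257 D9 0.4481 [0.0568 0.002  0.0064]
146 249 259 D9 0.2442 [0.0539 0.0018 0.0064]
152 247 261 D9 0.1789 [0.051  0.0018 0.0064]
158 245 263 D9 0.1411 [0.0481 0.0018 0.0065]
164 246 262 D9 0.1576 [0.0451 0.0018 0.0065]
170 246 263 D9 0.1488 [0.0421 0.002  0.0065]
176 246 262 D9 0.1575 [0.0391 0.0018 0.0065]
182 245 262 D9 0.1487 [0.0361 0.0015 0.0065]
188 246 262 D9 0.1574 [0.033  0.0018 0.0065]
194 246 262 D9 0.1574 [0.0299 0.0018 0.0065]
200 246 262 D9 0.1575 [0.0268 0.0018 0.0065]
206 246 262 D9 0.1575 [0.0236 0.0018 0.0065]
212 246 262 D9 0.1576 [0.0204 0.0018 0.0065]
[0.61086726 0.16470236 0.29237491]
```

```bash
python3 - <<'E'
from h import *
y=.16;n=np.array([-np.sin(y),np.cos(y)]);m=np.array([.5358,-.0208]);t=m+n*.0765
R=Ro.from_euler("xyz",[np.pi,0,y-np.pi/2])
s=monitor.get_state();print(t,R.inv().apply(np.array([t[0],t[1],.0766])-s["eef_pos"])*100,delta([0,0,0],R)[1])
E
```

```text
[0.52361216 0.05472289] [16.43500128 11.29837826  7.85208114] [-0.05 -0.01 -6.65]
```

Call:
servo_tool(targets=[{"xyz": [0, 0, 0], "angular": [0, 0, -6.65], "claw": 0}, {"xyz": [3, 2.8, 0], "angular": [0, 0, 0], "claw": 0}, {"xyz": [3.5, 2.8, 0], "angular": [0, 0, 0], "claw": 0}, {"xyz": [3.5, 2.8, 1], "angular": [0, 0, 0], "claw": 0}, {"xyz": [3.4, 2.9, 2], "angular": [0, 0, 0], "claw": 0}, {"xyz": [3, 0, 2.5], "angular": [0, 0, 0], "claw": 0}, {"xyz": [0, 0, 2.4], "angular": [0, 0, 0], "claw": 0}, {"xyz": [0, 0, 0], "angular": [0, 0, 0], "claw": 0}, {"xyz": [0, 0, 0], "angular": [0, 0, 0], "claw": 0}])

```text
t: 12.6
eef_pos: [0.524, 0.0551, 0.0759]
ee_rot: [3.141, -0.001, -1.41]
force: [0.2, 0.2, -0.0]
width: 0.0077
gripper_force: 50.0
```

```bash
python3 - <<'E'
from h import *
y=.16;n=np.array([-np.sin(y),np.cos(y)]);m=np.array([.5358,-.0208]);t=m+n*.0765
print(delta([t[0],t[1],.0766],Ro.from_euler("xyz",[np.pi,0,y-np.pi/2])),monitor.get_state()["force"])
f=grab("wrist","w8");hs=cv2.cvtColor(f["color"],cv2.COLOR_BGR2HSV)
s=monitor.get_state();T=Ro.from_euler("xyz",s["ee_rot"])
# pin rows & thick cheek extents at rows in front of the tip
for v in range(60,212,8):
  x=np.where((hs[v,150:360,1]<60))[0]+150
  g=np.split(x,np.where(np.diff(x)>1)[0]+1)
  print(v,[(int(a[0]),int(a[-1]),int(hs[v,a,2].mean())) for a in g if len(a)>3])
for nm,p in(("mouth",[*m,.07]),("top edge of outer face",[*m,.092]),("tip",[*(t-n*.0565),.07])): print(nm,proj(f,p))
g=grab("side","s8");print("side mouth",proj({**g,"fish":False},[*m,.07]))
crop(g,180,120,150,110,5,"s8")
E
```

```text
(array([ 0.03,  0.04, -0.07]), array([ 0.02, -0.06,  0.03])) [ 0.16558005  0.24910154 -0.03771991]
60 [(150, 305, 232)]
68 [(150, 305, 232)]
76 [(150, 305, 239)]
84 [(150, 306, 237)]
92 [(150, 305, 241)]
100 [(150, 305, 179)]
108 []
116 []
124 []
132 []
140 [(252, 256, 235)]
148 [(248, 259, 246)]
156 [(246, 261, 220)]
164 [(246, 261, 219)]
172 [(246, 262, 215)]
180 [(246, 262, 216)]
188 [(246, 262, 215)]
196 [(245, 262, 211)]
204 [(246, 262, 212)]
mouth [251.64671168  98.05139577]
top edge of outer face [251.32935187  95.50375813]
tip [251.65420835 139.72353504]
side mouth [253.89916428 187.1880464 ]
```

```bash
python3 - <<'E'
from h import *
f=load("w8");y=.16;u=np.array([np.cos(y),np.sin(y)]);n=np.array([-u[1],u[0]]);p=np.array([.543,-.0652])
for lx in(-.035,):
  for ly in(.047,.03,0): print(proj(f,[*(p+lx*u+ly*n),.012]))
g=cv2.cvtColor(f["color"],cv2.COLOR_BGR2GRAY)
for v in(70,80,90,96,100,102):
  d=cv2.Sobel(g,cv2.CV_32F,1,0)[v]; e=np.where(np.abs(d)>60)[0]; print(v,[(int(i),int(d[i])) for i in e if 190<i<320])
print("cheek sil",[proj(f,[*(p+a*.022*u+.045*n),.07]) for a in(-1,1)])
E
```

```text
[304.23572756 105.92071575]
[304.44157768  81.05969663]
[304.24256044  38.42275767]
70 [(191, -72), (192, -176), (193, -189), (194, -131), (195, -119), (196, -82), (199, 92), (200, 112), (207, -115), (208, -150), (210, 68), (211, 87), (212, 81), (213, 84), (214, 80), (215, 78), (216, 68), (300, 137), (301, 208), (302, 79), (304, -63), (305, -215), (306, -329), (307, -215), (314, -65), (315, -110), (316, -88), (319, -70)]
80 [(193, -100), (194, -226), (195, -161), (207, -114), (208, -162), (209, -70), (211, 92), (212, 84), (213, 66), (214, 78), (215, 77), (217, 67), (297, -63), (299, -81), (301, 63), (302, 122), (303, 106), (305, -243), (306, -450), (307, -319), (308, -73)]
90 [(201, -123), (202, -189), (203, -117), (207, -107), (208, -143), (209, -73), (211, 78), (212, 81), (213, 90), (214, 74), (215, 68), (216, 62), (298, -65), (299, -76), (301, 70), (302, 134), (303, 65), (305, -226), (306, -362), (307, -281), (308, -92)]
96 [(208, -115), (209, -192), (210, -191), (211, -140), (212, -113), (296, 70), (297, 91), (298, 114), (299, 182), (300, 202), (301, 112), (305, -265), (306, -518), (307, -396), (308, -106)]
100 [(215, -83), (216, -127), (217, -155), (218, -157), (219, -135), (220, -98), (288, 76), (289, 143), (290, 156), (291, 171), (292, 173), (293, 140), (294, 97), (305, -304), (306, -543), (307, -359), (308, -88)]
102 [(218, -68), (219, -83), (220, -100), (221, -94), (288, 142), (289, 180), (290, 123), (304, -123), (305, -336), (306, -408), (307, -243), (308, -97)]
cheek sil [array([297.87617607,  98.78364676]), array([205.35648594,  98.86309134])]
```

Pin column 254.2 and cheek centre 254.6 are aligned. I insert.

Call:
servo_tool(targets=[{"xyz": [0.5, 0.02, -0.07], "angular": [0, 0, 0], "claw": 0}, {"xyz": [1, 0, 0], "angular": [0, 0, 0], "claw": 0}, {"xyz": [0.7, 0, 0], "angular": [0, 0, 0], "claw": 0}, {"xyz": [0.5, 0, 0], "angular": [0, 0, 0], "claw": 0}, {"xyz": [0.4, 0, 0], "angular": [0, 0, 0], "claw": 0}, {"xyz": [0, 0, 0], "angular": [0, 0, 0], "claw": 0}])

```text
t: 13.3
eef_pos: [0.5289, 0.024, 0.077]
ee_rot: [-3.14, -0.0, -1.411]
force: [0.3, -0.1, -2.1]
width: 0.0074
gripper_force: 50.0
```

Call:
servo_tool(targets=[{"xyz": [0.5, 0, 0], "angular": [0, 0, 0], "claw": 0}, {"xyz": [0.5, 0, 0], "angular": [0, 0, 0], "claw": 0}, {"xyz": [0.5, 0, 0], "angular": [0, 0, 0], "claw": 0}, {"xyz": [0.5, 0, 0], "angular": [0, 0, 0], "claw": 0}, {"xyz": [0.5, 0, 0], "angular": [0, 0, 0], "claw": 0}, {"xyz": [0.5, 0, 0], "angular": [0, 0, 0], "claw": 0}, {"xyz": [0, 0, 0], "angular": [0, 0, 0], "claw": 0}])

```text
t: 14.0
eef_pos: [0.5337, -0.0057, 0.077]
ee_rot: [-3.14, -0.0, -1.411]
force: [-1.0, -0.6, -2.6]
width: 0.0072
gripper_force: 50.0
```

```bash
python3 - <<'E'
from h import *
s=monitor.get_state();y=.16;n=np.array([-np.sin(y),np.cos(y)]);m=np.array([.5358,-.0208])
d=s["eef_pos"][:2]-m;print(s["t"],s["eef_pos"],s["ee_rot"],s["force"],s["moment"],"TCP dist from mouth",d@n,"tip depth",.0565-d@n)
f=grab("wrist","w9");hs=cv2.cvtColor(f["color"],cv2.COLOR_BGR2HSV)
for v in range(140,216,5):
  x=np.where((hs[v,200:310,1]<60))[0]+200
  g=np.split(x,np.where(np.diff(x)>1)[0]+1)
  print(v,[(int(a[0]),int(a[-1]),int(hs[v,a,2].mean())) for a in g if len(a)>3])
E
```

```text
14.0 [ 0.5337058  -0.00571568  0.07702099] [-3.14032445e+00 -4.42022352e-04 -1.41108622e+00] [-1.00809763 -0.63454482 -2.60823956] [-0.38341728  0.50467004 -0.03388983] TCP dist from mouth 0.015225293591775636 tip depth 0.041274706408224365
140 [(200, 304, 156)]
145 [(200, 304, 153)]
150 [(200, 304, 120)]
155 [(200, 304, 110)]
160 [(200, 303, 211)]
165 [(200, 303, 196)]
170 [(200, 303, 160)]
175 [(200, 303, 155)]
180 [(200, 302, 156)]
185 [(200, 303, 157)]
190 [(200, 301, 154)]
195 [(212, 297, 155)]
200 [(213, 297, 152)]
205 [(213, 297, 136)]
210 [(213, 296, 135)]
215 [(212, 297, 109)]
```

Call:
servo_tool(targets=[{"xyz": [0.3, 0, 0], "angular": [0, 0, 0], "claw": 0}, {"xyz": [0, 0, 0], "angular": [0, 0, 0], "claw": 0}, {"xyz": [0, 0, 0], "angular": [0, 0, 0], "claw": 4}, {"xyz": [0, 0, 0], "angular": [0, 0, 0], "claw": 4}, {"xyz": [0, 0, 0], "angular": [0, 0, 0], "claw": 4}, {"xyz": [0, 0, 0], "angular": [0, 0, 0], "claw": 4}])

```text
t: 14.65
eef_pos: [0.5347, -0.0077, 0.0774]
ee_rot: [-3.139, -0.0, -1.41]
force: [-0.6, 0.0, -0.4]
width: 0.0342
gripper_force: 0.0
```

```bash
python3 - <<'E'
from h import *
s=monitor.get_state();print(s["t"],s["eef_pos"],s["force"],s["width"])
g=grab("side","s10");f=grab("wrist","w10")
y=.16;n=np.array([-np.sin(y),np.cos(y)]);m=np.array([.5358,-.0208])
for d in(.048,.08): print("expected head pts in side",proj(g,[*(m+n*d),.07]),"wrist",proj(f,[*(m+n*d),.07]))
hs=cv2.cvtColor(g["color"],cv2.COLOR_BGR2HSV);q=proj(g,[*(m+n*.064),.07]).astype(int)
print(q);print(hs[q[1]-14:q[1]+16:2,q[0]-24:q[0]+24:3,1]);print(hs[q[1]-14:q[1]+16:2,q[0]-24:q[0]+24:3,2])
E
```

```text
14.65 [ 0.53474401 -0.00770198  0.07740017] [-0.63748008  0.00251122 -0.44247385] 0.03416865267438432
expected head pts in side [245.17219454 192.8065524 ] wrist [252.83966024 299.59691646]
expected head pts in side [239.0650902  196.73836417] wrist [252.88003733 338.34865349]
[242 194]
[[ 85  53  28  38  29  36  52  46  81  79  98  43  36  40 132  39]
 [ 36  51  43  36  46  44  44  41  69  70  26  50  41  60  82  67]
 [ 47  47  36  35  51  40  46  46  72  77  55  51  40  77  80  57]
 [ 45  41  47  48  40  47  47  47  80  71  64  32  57  88  82  42]
 [ 27  44  46  40  40  35  46  41  70  67 113  48  59  72  76  24]
 [188  41  38  42  38  39  36  46  60  61  46  47  39  83  82  34]
 [175 176 116  54  37  45  43  33  47  46  45  37  65  82  82  59]
 [200 185 188 170  59  39  42  44  47  54  38  38  47  82  60  45]
 [185 230 224 189 177 115  34  49  45  36  43  33  31  58  45  39]
 [187 195 186 189 187 196 168  56  35  45  49  43  45  53  45  27]
 [173 196 207 191 198 216 204 133 146  46  41  48  31  42  43  52]
 [196 200 188 230 196 221 183 255 178 184  83  38  45  58  43  47]
 [180 21
[... 499 characters left out ...]
  57   9  80  52 103  84  43]
 [ 53  44  61  85  88  91  70  56  68  46  72  71  39  98  90  52]
 [ 64  58  44  52  76  91  88  84  65  83  80  48  47  96  90  43]
 [ 56  58  53  51  43  59  73  81  82  76  61  54  43  96  68  45]
 [ 58  51  50  54  59  40  52  73  73  63  83  46  49  57  45  59]
 [ 56  55  59  62  45  43  44  64  59  73  78  48  51  48  45  47]
 [ 56  61  59  40  40  39  40  46  49  50  56  53  49  49  47  49]
 [ 60  56  42  40  56  74  85  33  33  36  43  53  57  48  42  49]
 [ 58  42  42  42  47  44  59  50  41  37  43  42  46  60  57  67]
 [ 55  44  33  36  35  36  35  41  40  39  43  40  42  43  52  50]
 [ 59  45  49  49  39  37  42  40  40  42  42  44  43  40  39  57]]
```

Call:
servo_tool(targets=[{"xyz": [-1, 0, 0], "angular": [0, 0, 0], "claw": 4}, {"xyz": [-1.4, 0, 0.2], "angular": [0, 0, 0], "claw": 4}, {"xyz": [-1.4, 0, 0.2], "angular": [0, 0, 0], "claw": 4}, {"xyz": [-1.4, 0, 0], "angular": [0, 0, 0], "claw": 4}, {"xyz": [0, 0, 0], "angular": [0, 0, 0], "claw": 4}, {"xyz": [0, 0, 0], "angular": [0, 0, 0], "claw": 0}, {"xyz": [0, 0, 0], "angular": [0, 0, 0], "claw": 0}, {"xyz": [0, 0, 0], "angular": [0, 0, 0], "claw": 0}, {"xyz": [0, 0, 0], "angular": [0, 0, 0], "claw": 0}], force=25)

```text
t: 15.65
eef_pos: [0.5259, 0.0431, 0.0731]
ee_rot: [-3.14, -0.0, -1.411]
force: [0.3, 1.1, -0.1]
width: 0.0173
gripper_force: 25.0
```

Call:
servo_tool(targets=[{"xyz": [0, 0, -0.15], "angular": [0, 0, 0], "claw": 0}, {"xyz": [0, 0, 0], "angular": [0, 0, 0], "claw": 0}, {"xyz": [0.4, 0, 0], "angular": [0, 0, 0], "claw": 0}, {"xyz": [0.4, 0, 0], "angular": [0, 0, 0], "claw": 0}, {"xyz": [0, 0, 0], "angular": [0, 0, 0], "claw": 0}])

```text
t: 16.15
eef_pos: [0.5272, 0.0349, 0.0745]
ee_rot: [-3.14, -0.0, -1.411]
force: [-0.6, -0.2, -1.3]
width: 0.0173
gripper_force: 25.0
```

Call:
servo_tool(targets=[{"xyz": [0.4, 0, 0], "angular": [0, 0, 0], "claw": 0}, {"xyz": [0.4, 0, 0], "angular": [0, 0, 0], "claw": 0}, {"xyz": [0.4, 0, 0], "angular": [0, 0, 0], "claw": 0}, {"xyz": [0, 0, 0], "angular": [0, 0, 0], "claw": 0}])

```text
t: 16.55
eef_pos: [0.5291, 0.023, 0.0746]
ee_rot: [-3.14, -0.001, -1.411]
force: [-0.5, -1.4, -0.3]
width: 0.0169
gripper_force: 25.0
```

Call:
servo_tool(targets=[{"xyz": [0.5, 0, 0], "angular": [0, 0, 0], "claw": 0}, {"xyz": [0.5, 0, 0], "angular": [0, 0, 0], "claw": 0}, {"xyz": [0.5, 0, 0], "angular": [0, 0, 0], "claw": 0}, {"xyz": [0.5, 0, 0], "angular": [0, 0, 0], "claw": 0}, {"xyz": [0, 0, 0], "angular": [0, 0, 0], "claw": 0}])

```text
t: 17.05
eef_pos: [0.5322, 0.0039, 0.075]
ee_rot: [-3.14, 0.0, -1.41]
force: [-3.5, 2.3, 5.0]
width: 0.0173
gripper_force: 25.0
```

Call:
servo_tool(targets=[{"xyz": [0.3, 0, -0.08], "angular": [0, 0, 0], "claw": 0}, {"xyz": [0.3, 0, 0], "angular": [0, 0, 0], "claw": 0}, {"xyz": [0, 0, 0], "angular": [0, 0, 0], "claw": 0}])

```text
t: 17.35
eef_pos: [0.5332, -0.0024, 0.0754]
ee_rot: [-3.14, -0.0, -1.411]
force: [-2.5, 0.3, 0.8]
width: 0.0172
gripper_force: 25.0
```

Call:
servo_tool(targets=[{"xyz": [0.2, 0, 0], "angular": [0, 0, 0], "claw": 0}, {"xyz": [0.2, 0, 0], "angular": [0, 0, 0], "claw": 0}, {"xyz": [0, 0, 0], "angular": [0, 0, 0], "claw": 0}])

```text
t: 17.65
eef_pos: [0.5336, -0.005, 0.0754]
ee_rot: [-3.14, 0.001, -1.411]
force: [-6.0, 9.6, 3.6]
width: 0.0172
gripper_force: 25.0
```

Call:
servo_tool(targets=[{"xyz": [0.15, 0, 0], "angular": [0, 0, 0], "claw": 0}, {"xyz": [0, 0, 0], "angular": [0, 0, 0], "claw": 0}, {"xyz": [0, 0, 0], "angular": [0, 0, 0], "claw": 0}])

```text
t: 17.95
eef_pos: [0.5336, -0.0052, 0.0754]
ee_rot: [-3.14, 0.003, -1.411]
force: [-8.8, 18.5, 4.8]
width: 0.0176
gripper_force: 25.0
```

Call:
servo_tool(targets=[{"xyz": [-0.15, 0, 0], "angular": [0, 0, 0], "claw": 0}, {"xyz": [0, 0, 0], "angular": [0, 0, 0], "claw": 4}, {"xyz": [0, 0, 0], "angular": [0, 0, 0], "claw": 4}, {"xyz": [0, 0, 0], "angular": [0, 0, 0], "claw": 4}, {"xyz": [-0.3, 0, 0], "angular": [0, 0, 0], "claw": 4}, {"xyz": [0, 0, -2], "angular": [0, 0, 0], "claw": 4}, {"xyz": [0, 0, -4], "angular": [0, 0, 0], "claw": 4}, {"xyz": [-2, 0, -4], "angular": [0, 0, 0], "claw": 4}, {"xyz": [-4, 0, -2], "angular": [0, 0, 0], "claw": 4}, {"xyz": [-4, 0, 0], "angular": [0, 0, 0], "claw": 4}, {"xyz": [0, 0, 0], "angular": [0, 0, 0], "claw": 4}])

```text
t: 19.05
eef_pos: [0.5175, 0.0992, 0.1966]
ee_rot: [-3.137, 0.001, -1.408]
force: [0.4, -0.1, -0.7]
width: 0.0399
gripper_force: 0.0
```

```bash
python3 - <<'E'
from h import *
s=monitor.get_state();print(s["t"],s["eef_pos"],s["force"])
f=grab("wrist","w11");g=grab("top","t11");a=load("s5");b=grab("side","s11")
y=.16;u=np.array([np.cos(y),np.sin(y)]);n=np.array([-u[1],u[0]]);p=np.array([.543,-.0652])
pr=lambda ly,z:proj(f,[*(p+ly*n),z])
for ly in(.092,.077,.061,.045,-.023,-.039,-.047): print(ly,pr(ly,.07).round(1),pr(ly,.079).round(1))
gr=cv2.cvtColor(f["color"],cv2.COLOR_BGR2GRAY);hs=cv2.cvtColor(f["color"],cv2.COLOR_BGR2HSV)
c=int(pr(.06,.075)[0])+2; v0=int(pr(-.06,.07)[1])-5;v1=int(pr(.1,.07)[1])+5
for v in range(max(v0,0),min(v1,384),2):
  x=np.where(hs[v,c-60:c+60,1]<75)[0]+c-60
  q=np.split(x,np.where(np.diff(x)>1)[0]+1)
  print(v,[(int(e[0]),int(e[-1])) for e in q if len(e)>2])
E
```

```text
19.05 [0.51753986 0.09916246 0.19664547] [ 0.35740885 -0.09897199 -0.74487461]
0.092 [254.2 107. ] [254.1 106.8]
0.077 [254.2  90.1] [254.2  89.3]
0.061 [254.3  72.2] [254.3  70.8]
0.045 [254.3  54.5] [254.3  52.6]
-0.023 [254.6 -14.9] [254.6 -18.8]
-0.039 [254.6 -29.6] [254.6 -33.8]
-0.047 [254.6 -36.6] [254.6 -41. ]
0 [(196, 288)]
2 [(196, 288)]
4 [(196, 288)]
6 [(196, 288)]
8 [(196, 288)]
10 [(196, 288)]
12 [(196, 288)]
14 [(196, 288)]
16 [(196, 288)]
18 [(196, 288)]
20 [(196, 288)]
22 [(196, 288)]
24 [(196, 288)]
26 [(196, 288)]
28 [(196, 288)]
30 [(196, 288)]
32 [(196, 288)]
34 [(196, 288)]
36 [(196, 288)]
38 [(196, 288)]
40 [(196, 288)]
42 [(196, 288)]
44 [(196, 288)]
46 [(196, 288)]
48 [(196, 288)]
50 [(196, 288)]
52 [(196, 288)]
54 [(196, 288)]
56 [(196, 288)]
58 [(196, 288)]
60 [(196, 288)]
62 [(196, 288)]
64 [(196, 288)]
66 [(196, 287)]
68 [(247, 266)]
70 [(247, 266)]
72 [(247, 266)]
74 [(247, 266)]
76 [(247, 266)]
78 [(247, 266)]
80 [(247, 266)]
82 [(247, 266)]
84 [(247, 266)]
86 [(247, 266)]
88 [(247, 266)]
90 []
92 []
94 []
96 []
98 []
100 []
102 []
104 []
106 []
108 []
110 []
112 []
114 []
116 []
118 []
120 []
```

The head's rear is at row ≈89.5, against 89–90 predicted for home. I confirm with a gentle push by the closed fingers on the head's rear.

Call:
servo_tool(targets=[{"xyz": [2, 0, 2], "angular": [0, 0, 0], "claw": 0}, {"xyz": [2.2, 0, 2.5], "angular": [0, 0, 0], "claw": 0}, {"xyz": [2.2, 0, 2.6], "angular": [0, 0, 0], "claw": 0}, {"xyz": [0, 0, 2.6], "angular": [0, 0, 0], "claw": 0}, {"xyz": [0, 0, 2.6], "angular": [0, 0, 0], "claw": 0}, {"xyz": [0, 0, 0], "angular": [0, 0, 0], "claw": 0}, {"xyz": [0.7, 0, 0], "angular": [0, 0, 0], "claw": 0}, {"xyz": [0.3, 0, 0], "angular": [0, 0, 0], "claw": 0}, {"xyz": [0, 0, 0], "angular": [0, 0, 0], "claw": 0}])

```text
t: 20.1
eef_pos: [0.5302, 0.0224, 0.0738]
ee_rot: [-3.138, 0.0, -1.411]
force: [-0.3, 0.3, -0.1]
width: 0.0005
gripper_force: 0.0
```

Call:
servo_tool(targets=[{"xyz": [0.3, 0, 0], "angular": [0, 0, 0], "claw": 0}, {"xyz": [0, 0, 0], "angular": [0, 0, 0], "claw": 0}, {"xyz": [0, 0, 0], "angular": [0, 0, 0], "claw": 0}])

```text
t: 20.4
eef_pos: [0.5304, 0.0215, 0.0734]
ee_rot: [-3.137, 0.002, -1.41]
force: [-3.6, 10.8, 1.5]
width: 0.0004
gripper_force: 5.1
```

Call:
servo_tool(targets=[{"xyz": [0.3, 0, 0], "angular": [0, 0, 0], "claw": 0}, {"xyz": [0, 0, 0], "angular": [0, 0, 0], "claw": 0}, {"xyz": [0, 0, 0], "angular": [0, 0, 0], "claw": 0}])

```text
t: 20.7
eef_pos: [0.5307, 0.0211, 0.0733]
ee_rot: [-3.136, 0.005, -1.411]
force: [-9.2, 26.4, 3.6]
width: 0.0006
gripper_force: 13.9
```

Solid stop, so the head is home. I retract and hand in.

Call:
servo_tool(targets=[{"xyz": [-1, 0, 0], "angular": [0, 0, 0], "claw": 0}, {"xyz": [-2, 0, 0], "angular": [0, 0, 0], "claw": 0}, {"xyz": [0, 0, -4], "angular": [0, 0, 0], "claw": 0}, {"xyz": [0, 0, -4], "angular": [0, 0, 0], "claw": 0}, {"xyz": [-4, 0, -4], "angular": [0, 0, 0], "claw": 0}, {"xyz": [0, 0, 0], "angular": [0, 0, 0], "claw": 0}, {"xyz": [0, 0, 0], "angular": [0, 0, 0], "claw": 0}])

```text
t: 21.4
eef_pos: [0.52, 0.0822, 0.1894]
ee_rot: [-3.137, 0.001, -1.409]
force: [0.2, -0.1, -0.6]
width: 0.0005
gripper_force: 0.0
```

```bash
python3 - <<'E'
from h import *
f=grab("wrist","w12");p=np.array([.543,-.0652]);n=np.array([-np.sin(.16),np.cos(.16)])
hs=cv2.cvtColor(f["color"],cv2.COLOR_BGR2HSV)
e=proj(f,[*(p+.077*n),.074]);c=int(e[0]);v=np.where((hs[:,c-3:c+4,1]<75).all(1))[0];v=v[v<e[1]+30];print(e,v.max())
from station import order
print(order.job_done())
E
```

```text
[253.6569766  109.36198206] 109
the job is handed in; nothing more can be done
None
```

The job is handed in at about 21 s of the 67 s allowed: the cutting arm is seated in the fork with its bar on the rest, and the long pin is through fork and eye with its head firmly against the thick cheek. The short pin was not touched.

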